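Set and lock the length stop of a cutting jig from a sample strip

TASK

Set the jig's sliding stop to the length of the wooden strip: lay the strip flat on the jig's plate, lengthwise between the end fence and the stop, slide the stop up until the strip is held snugly between the two with no gap at either end, then flip the cam lever fully down so that the stop is locked. Leave the strip in the jig and do not disturb the other things on the table.

Things in the scene. Friction and masses are not known exactly. Their poses are not given: they have to be found in the camera images.
- jig: length-stop jig: aluminium plate 180 (x) x 390 (y) mm, fixed to the table, its top (the bed) 12 mm above the table. Origin: plate centre, at table height; x points across the plate from the open bed to the rail, y along the rail from the stop to the end fence. Steel rail 24 mm wide along y at x = +50 mm, top at 32 mm, end caps 40 mm high. The strip's place is on the bed, along y, centred about x = -35 mm
- strip: dark hardwood strip, 200 mm long, 36 to 40 mm wide, 9 mm thick, loose, about 50 g, lying flat on the table; origin at the centre of its underside, x along its length (true to 0.02 rad), y across its width, z up; both ends are alike, either may go to the fence
- fence_face (a point): a point on the end fence's working face (jig y = +165 mm, looks to -y), at jig x = -35 mm, 16.5 mm above the table. The fence is a fixed bar across the plate's +y end, from jig x = -82 to +38 mm, 20 mm thick, its top 42 mm above the table
- stop_face (a point): a point on the sliding stop's working face (looks to jig +y), at jig x = -35 mm, 16.5 mm above the table; moves with the stop. The stop is an aluminium saddle on the rail, 38 mm wide, reaching 50 mm behind the working face, top at 58 mm, with a bar out over the bed: 14 mm thick, from jig x = +38 to -82 mm, from 14 to 48 mm above the table
- stop_push (a point): a point on the back of the stop's bar, on the side away from the fence, 14 mm behind the working face, at x = -55 mm in the jig's frame, 36 mm above the table: push here towards the fence (jig +y)
- stop (a joint): travel of the stop along the rail in m: 0 at the far end, grows towards the fence (jig +y), at most 0.13. The gap between the working faces of fence and stop is 0.295 m minus this value, so the 200 mm strip is just held at about 0.095. Sliding takes about 2 N while the lever is up; with the lever down the cam clamps the stop to the rail
- lever (a joint): angle of the stop's cam lever in rad: 0 = standing straight up (free), 1.57 = lying level, pointing to jig -x over the bed (locked, end of its swing). It turns about a pivot parallel to the rail; it stays where it is left; flipping it down takes under 10 N at its tip, most of it in the last third of the swing, and it stays down by itself
- lever_pivot (a point): the lever's pivot, 44 mm above the table, over the middle of the rail (jig x = +50 mm), 26 mm behind the stop's working face
- lever_tip (a point): the end of the lever, 69 mm from the pivot. The lever is 15 mm wide along the rail and 9 mm thick; its last 22 mm is a black grip 18 mm wide and 13 mm thick
- brass_weight: bystander: turned brass weight with a knob, 46 mm across, 67 mm tall; origin at the centre of its underside
- glue: bystander: white glue bottle with an orange nozzle, 47 mm across, 135 mm tall; origin at the centre of its underside
- tape: bystander: roll of linen tape, 73 mm across, 19 mm tall; origin at the centre of its underside
- white_folder: bystander: flat white plastic folding tool, 114 x 32 x 8 mm; origin at the centre of its underside
- spool: bystander: wooden spool of thread, 36 mm across, 46 mm tall; origin at the centre of its underside
Things that resemble listed ones, but are neither listed nor needed, are in the scene too. Of the things like the strip, leave any that is yellow; of the rest the larger one is meant.

How it is judged:
On the way, in this order (a step that is already met when the one before it is completed fails the run):
1. the strip lies flat on the jig's plate, lengthwise between fence and stop, let go, with the lever still up (z of strip in the frame of jig between 0.009 and 0.015 m and x of strip in the frame of jig between -0.062 and 0.01 m and y of strip in the frame of jig below 0.068 m and y of strip in the frame of stop_face above 0.097 m and angle between the x axis of strip and the y axis of jig, either way round below 0.2 rad and contact force between strip and the fingers below 0.1 N and value of joint lever below 0.7 rad), for 0.2 s.
2. the stop is slid up to the strip, with no gap over 3 mm in all between fence, strip and stop, and the lever still up (value of joint stop above 0.092 m and value of joint lever below 0.7 rad), for 0.2 s.
3. the cam lever is flipped fully down (value of joint lever above 1.42 rad), for 0.2 s.
At the end, for the whole second after the job is handed in: The strip rests flat on the plate between fence and stop, within 0.07 rad of the rail's direction, its middle -62 to +10 mm across the jig (jig x); no gap over 3 mm between fence, strip and stop; the cam lever is down to within 0.15 rad of level; other things moved under 30 mm (z of strip in the frame of jig between 0.009 and 0.015 m and x of strip in the frame of jig between -0.062 and 0.01 m and angle between the x axis of strip and the y axis of jig, either way round below 0.07 rad and y of strip in the frame of jig between 0.062 and 0.068 m and value of joint stop between 0.092 and 0.098 m and value of joint lever above 1.42 rad and linear speed of strip below 0.01 m/s); the robot touches nothing.
It fails at once if a bystander (brass weight, glue bottle, tape roll, white folding tool, thread spool) is moved by more than 30 mm (distance of any of brass_weight, glue, tape, white_folder, spool from where it was at the start of the episode above 0.03 m).
It also fails if it takes over 67 s, if anything falls off the work surface, if the arm or the gripper's body presses on something with over 40 N, if the wrist force passes 120 N, or if a joint passes its speed limit or range.

ROBOT

A 7-joint arm with a two-finger parallel gripper is mounted at the origin on a cart in front of the work surface, level with it; the furniture and walls round the work are solid. World frame = base frame: x ahead of the robot, y to its left, z up, the work surface at z = 0. Lengths are in m, angles in rad, forces in N, time in s.
With the tool pointing down it reaches from about 0.425 to 0.925 m from the base axis. Payload 6.8 kg.
Tool frame: the origin (TCP) lies on the front face of the gripper's body, between the roots of the fingers; the fingertips stand 73 mm ahead of it and the grasp point (between the pads) lies 54 mm ahead of it (env.nose_length is the distance from the TCP to the fingertips, in m); z points along the fingers, y is the line along which they close (so a half turn about z gives the same grasp; the last joint's range is limited). The gripper opens to 85 mm and grips with 20 to 120 N. Pads are 22 mm wide; open, the fingers measure 114 mm over their backs; the gripper's body (76 mm by 85 mm) begins 54 mm behind the grasp point. The pads swing forward as they close: fully open they stand 13 mm farther back than shut.
Start: joints at [1.146, 0.477, 0.022, 1.555, -0.011, 1.109, -0.083], TCP at [0.21, -0.641, 0.304] pointing down, gripper open.
Joint ranges: [-2.96, 2.96], [-0.34, 2.1], [-1.41, 1.46], [0.24, 2.44], [-1.37, 4.51], [0.17, 1.92], [-2.96, 2.96]. Speed limits (rad/s): [2.39, 2.39, 3.14, 3.14, 3.14, 3.14, 3.14].

INTERFACE

Orientations are given as a unit quaternion [w, x, y, z].
In Python, from cell import env, kin, camera, calibration, job gives the robot as it stands. The module is installed in compiled form; this text tells all that it offers. Calls block until the motion is done:
- env.reach(position, orientation): joint-space move of the TCP to a pose.
- env.movel(position, velocity=0.15, rot=None, stop_force=None): straight line of the TCP; rot=None keeps the orientation; velocity is the mean speed in m/s. With stop_force (N) it stops when the force on the tool has changed by that much, and returns True; else False.
- env.goto_joints(angles): joint-space move.
- env.grip(opening, f_grip=None): finger opening in m; f_grip is the grip in N (None keeps the last); returns when the fingers have stopped.
- env.dwell(seconds).
- kin.inverse_kinematics(position, orientation): joint angles nearest the present ones, or None.
- env.get_state(): the state.
- camera(name): name is "scene" or "side" or "wrist"; returns (picture, depth): 384x512x3 uint8, blue, green, red; 384x512 float32, m along the optical axis (not along the pixel's ray), 0 where there is no reading.
- calibration(name): a dict with "fx", "fy", "cx", "cy" (pixels), "rvec" (rotation vector, rad) and "tvec" (3), from world to camera coordinates, as OpenCV has them. Camera axes: x right, y down, z forward; pixel columns grow to the right and rows downward; lengths in m; the calibration is good to about 2 mm. A picture is of the moment at which its call begins: read the wrist's pose just before it. calibration takes no time and is no camera call; for the wrist camera it gives the pose at the moment of the call.
A pose or a line that the arm cannot do raises env.PlanningError and nothing moves.
- job.job_done(): hands the job in; it is judged then, once.
The state is a dict: "time": time; "qpos": joint angles; "joint_velocities": joint speeds; "joint_torque": joint torques, N m; "tcp_pos": TCP position; "orientation": TCP orientation; "force": force on the tool from outside, world axes, zero at the start; "torque": the same for the moment, N m; "opening": finger opening in m; "gripper_force": force on a finger pad.
Only numpy, scipy, OpenCV 4.12 (cv2) and the standard library are available. Lean on these libraries where they do the work, as an engineer would, in place of code of your own. Each camera call takes 0.05 s, during which the arm holds its last target. There are 200 camera calls.

## Working session

There is one attempt and no reset: what is moved stays moved. The work goes in short steps, each a Python script; the robot and the scene stay as the last script left them, time stands still between calls to the robot, and variables do not carry over. Pictures are saved under pics/ and viewed, at most 10 in all, crops included, and the job is handed in when it is done.

```bash
mkdir -p pics; cat > h.py <<'E'
import numpy as np, cv2
from cell import env, kin, camera, calibration, job
def cal(n):
    c=calibration(n); R=cv2.Rodrigues(np.array(c["rvec"],float))[0]; return c,R,np.array(c["tvec"],float).ravel()
def ray(n,u,v,z,C=None):
    c,R,t=C or cal(n); d=R.T@np.array([(u-c["cx"])/c["fx"],(v-c["cy"])/c["fy"],1]); o=-R.T@t
    return o+d*(z-o[2])/d[2]
def cloud(n,depth,C=None):
    c,R,t=C or cal(n); v,u=np.mgrid[:depth.shape[0],:depth.shape[1]]
    P=np.stack([(u-c["cx"])/c["fx"]*depth,(v-c["cy"])/c["fy"]*depth,depth],-1)
    return (P-t)@R
def proj(n,p,C=None):
    c,R,t=C or cal(n); q=R@np.array(p,float)+t; return c["fx"]*q[0]/q[2]+c["cx"],c["fy"]*q[1]/q[2]+c["cy"]
E
python3 - <<'E'
from h import *
for n in("scene","side"):
    im,d=camera(n); cv2.imwrite(f"pics/{n}.png",im); np.save(n+"_d.npy",d)
    c,R,t=cal(n); print(n,c["fx"],c["cx"],c["cy"],-R.T@t)
a=cv2.imread("pics/scene.png");cv2.imwrite("pics/scene_b.png",cv2.resize(a,(800,600),interpolation=2))
a=cv2.imread("pics/side.png");cv2.imwrite("pics/side_b.png",cv2.resize(a,(800,600),interpolation=2))
E
```

```text
scene 409.51838759979995 256.03736679878574 202.55038684333636 [-0.40310788  0.93851867  1.09270733]
side 354.2458954997508 255.380417059519 185.90348357355026 [ 0.66546582 -1.06683261  1.04261348]
```

View pics/scene_b.png

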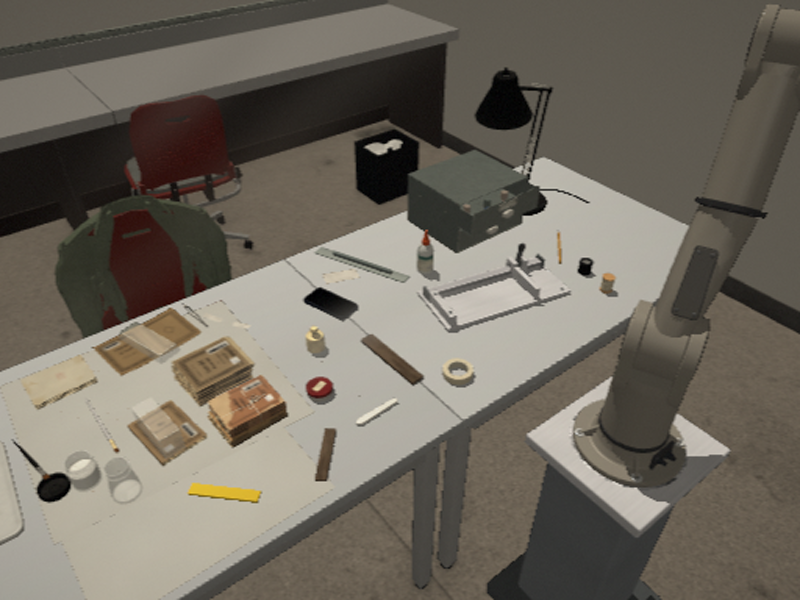

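View pics/side_b.png

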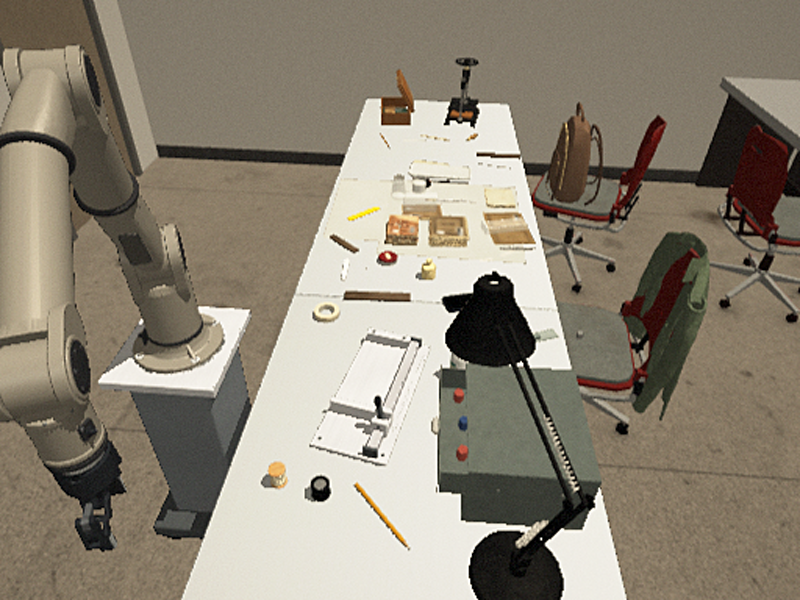

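Strip candidates in the scene picture (800 px scale): a dark strip at (392,358), a dark strip at (325,454) and a yellow one at (225,492). The yellow one is excluded, and the strip at (392,358) is clearly the larger of the two dark ones, so it is the one meant. The jig is at about (495,292), its lever standing at (521,255). Next I measure both and confirm in a crop.

```bash
python3 - <<'E'
from h import *
def rect(P):
    (c,s,a)=cv2.minAreaRect(P[:,:2].astype(np.float32)*1000); b=cv2.boxPoints((c,s,a)); 
    e=[b[1]-b[0],b[2]-b[1]]; e=max(e,key=np.linalg.norm); return np.round(c,1),np.round(s,1),round(float(np.degrees(np.arctan2(e[1],e[0]))%180),2)
for n in("scene","side"):
    im=cv2.imread(f"pics/{n}.png"); d=np.load(n+"_d.npy"); P=cloud(n,d)
    hsv=cv2.cvtColor(im,cv2.COLOR_BGR2HSV)
    pts=[(392,358),(325,454)] if n=="scene" else [(377,296),(344,243)]
    m=((im.max(2)<130)).astype(np.uint8); k,L,st,ce=cv2.connectedComponentsWithStats(m)
    for u,v in pts:
        l=L[int(v*.64),int(u*.64)]; print(n,u,v,"lab",l,st[l])
        vv,uu=np.where(L==l)
        Q=np.array([ray(n,a,b,0.009) for a,b in zip(uu,vv)]); print(" rect top plane",rect(Q), "depth z med",np.median(P[vv,uu,2]),"P",rect(P[vv,uu]))
    # jig region
    X=P; near=(d>0)
    roi=np.zeros(d.shape,bool)
    if n=="scene": roi[int(235*.64):int(335*.64),int(412*.64):int(575*.64)]=1
    else: roi[int(325*.64):int(470*.64),int(305*.64):int(435*.64)]=1
    for lo,hi in[(.007,.017),(.028,.036),(.036,.045),(.045,.052),(.053,.063),(.07,.13)]:
        q=P[roi&near&(P[...,2]>lo)&(P[...,2]<hi)]
        if len(q)>5: print(n,lo,hi,len(q),rect(q),np.round(np.median(q,0),3))
    t=P[roi&near&(P[...,2]<.006)]; print("table z",np.median(t[:,2]))
im=cv2.imread("pics/scene.png"); 
a=cv2.resize(im[205:310,190:310],None,fx=3.3,fy=3.3,interpolation=2); b=cv2.resize(im[145:220,260:375],None,fx=3.4,fy=3.4,interpolation=2)
H=max(a.shape[0],b.shape[0]); f=lambda x:cv2.copyMakeBorder(x,0,H-x.shape[0],0,0,0)
cv2.imwrite("pics/crop.png",np.hstack([f(a),f(b)]))
s=cv2.imread("pics/side.png");cv2.imwrite("pics/crop2.png",cv2.resize(s[200:310,190:285],None,fx=5.4,fy=5.4,interpolation=2))
E
```

```text
scene 392 358 lab 74 [231 214  40  33 392]
 rect top plane (array([513.1, 255.1]), array([212.7,  40.2]), 2.37) depth z med 0.009194190248791012 P (array([ 78.2, 539.8]), array([ 141.3, 1241.9]), 146.85)
scene 325 454 lab 128 [202 274  13  34 255]
 rect top plane (array([365.5, 539.7]), array([ 25.8, 136.3]), 138.41) depth z med 0.0065855299331251775 P (array([367.8, 539.2]), array([ 27.8, 137.2]), 138.15)
scene 0.007 0.017 1624 (array([ 601.5, -189.2]), array([468.9, 451.4]), 55.66) [ 0.533 -0.127  0.012]
scene 0.028 0.036 363 (array([ 657.5, -155.3]), array([382.3, 378.8]), 78.25) [ 0.608 -0.142  0.032]
scene 0.036 0.045 251 (array([ 645.6, -154.9]), array([379.6, 354.4]), 77.44) [ 0.588 -0.051  0.041]
scene 0.045 0.052 114 (array([ 642.5, -151.3]), array([359. , 347.6]), 76.63) [ 0.552 -0.204  0.048]
scene 0.053 0.063 92 (array([ 675.4, -181.8]), array([316.1, 168.7]), 35.08) [ 0.665 -0.212  0.058]
scene 0.07 0.13 127 (array([ 691.8, -167. ]), array([296.4, 104.1]), 49.26) [ 0.746 -0.055  0.09 ]
table z 0.0007868118072659412
side 377 296 lab 1743 [220 187  43   6 209]
 rect top pl
[... 281 characters left out ...]
3722517695816326 P (array([369.3, 532.4]), array([ 25.2, 130. ]), 133.77)
side 0.007 0.017 2543 (array([ 559.4, -114. ]), array([440.2, 180.8]), 77.48) [ 0.537 -0.154  0.011]
side 0.028 0.036 444 (array([ 548.2, -138.3]), array([377. , 147.4]), 78.31) [ 0.599 -0.15   0.031]
side 0.036 0.045 231 (array([ 546.8, -136.2]), array([378.1, 150.5]), 78.25) [ 0.561 -0.202  0.04 ]
side 0.045 0.052 114 (array([ 539.3, -118.1]), array([305.7, 146.5]), 84.56) [ 0.538 -0.221  0.048]
side 0.053 0.063 56 (array([ 581.5, -248.4]), array([47.7, 36.9]), 76.05) [ 0.583 -0.258  0.057]
side 0.07 0.13 60 (array([ 635.4, -284.9]), array([ 25.9, 162.4]), 146.67) [ 0.576 -0.254  0.108]
table z -0.0008507728376457955
```

View pics/crop.png

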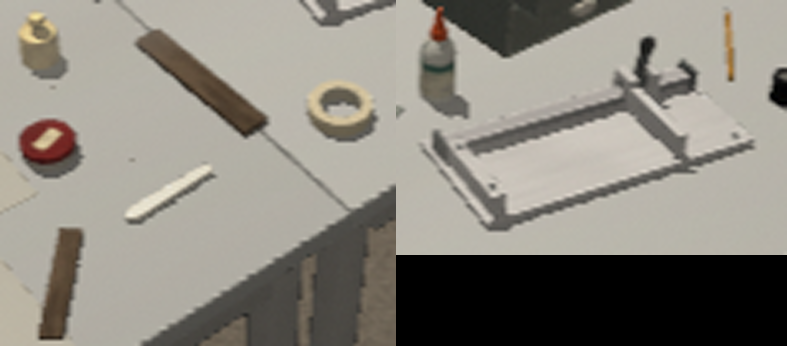

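View pics/crop2.png

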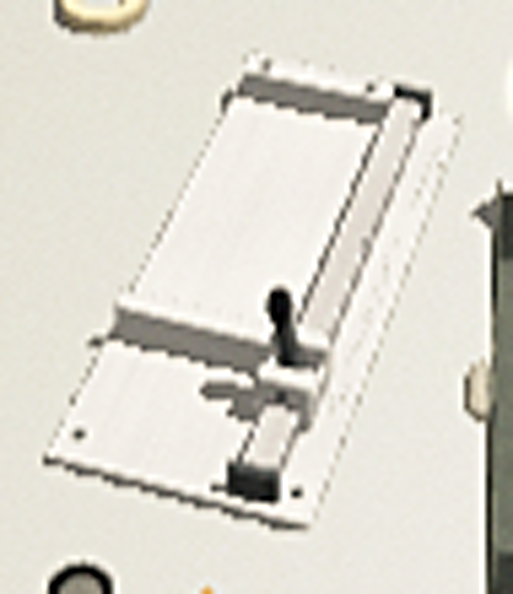

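The crops confirm it: the strip in the middle of the left crop measures about 200x38 mm. The other dark one, lower left, is about 130x25 mm. The jig's fence is at the far (+y) end, the lever stands up, and the bed is empty. I refine the jig pose from depth and move the wrist camera over both.

```bash
cat >> h.py <<'E'
from scipy.spatial.transform import Rotation as Ro
def down(psi):
    q=(Ro.from_euler('z',psi)*Ro.from_euler('x',np.pi)).as_quat(); return np.r_[q[3],q[:3]]
def rect(P):
    (c,s,a)=cv2.minAreaRect(P[:,:2].astype(np.float32)*1000); b=cv2.boxPoints((c,s,a))
    e=max([b[1]-b[0],b[2]-b[1]],key=np.linalg.norm); return np.round(c,1),np.round(s,1),round(float(np.degrees(np.arctan2(e[1],e[0]))%180),2)
def jigfit(P,im=None):
    "P: valid points Nx3; yaw & centre from rail top, fence, bar"
    c=np.array([.556,-.118]); 
    for it in range(3):
        yaw=np.radians(-11.7) if it==0 else yaw
        R=np.array([[np.cos(yaw),-np.sin(yaw)],[np.sin(yaw),np.cos(yaw)]]); J=(P[:,:2]-c)@R; z=P[:,2]
        pl=(abs(J[:,0])<.1)&(abs(J[:,1])<.205)&(z>.007)
        r=(abs(J[:,0]-.05)<.02)&(abs(J[:,1])<.17)&(abs(z-.032)<.003)
        vx,vy,x0,y0=cv2.fitLine((J[r]*1000).astype(np.float32),cv2.DIST_HUBER,0,.01,.01).ravel()
        dyaw=-np.arctan(vx/vy); yaw+=dyaw
        xr=(np.percentile(J[r,0],3)+np.percentile(J[r,0],97))/2
        f=(J[:,0]>-.075)&(J[:,0]<.03)&(abs(z-.042)<.0025)&(J[:,1]>.1)&(J[:,1]<.205)
        fr=np.percentile(J[f,1],[3,97]); 
        c=c+R@np.array([xr-.05,fr.mean()-.175])
    b=(J[:,0]>-.075)&(J[:,0]<.03)&(abs(z-.048)<.0025)&(J[:,1]<.1)
    br=np.percentile(J[b,1],[3,97]); bx=np.percentile(J[pl&(z<.016),0],[1,99]); by=np.percentile(J[pl&(z<.016),1],[1,99])
    return dict(c=np.round(c,4),yaw=round(float(np.degrees(yaw)),2),n=(r.sum(),f.sum(),b.sum()),fence=fr.round(4),bar=br.round(4),bed=(bx.round(3),by.round(3)),railw=np.percentile(J[r,0],[3,97]).round(3))
E
python3 - <<'E'
from h import *
for n in("scene","side"):
    d=np.load(n+"_d.npy"); im=cv2.imread(f"pics/{n}.png"); P=cloud(n,d); ok=d>0
    print(n,jigfit(P[ok]))
    m=ok&(im.max(2)<130)&(abs(P[...,0]-.515)<.115)&(abs(P[...,1]-.247)<.05)&(P[...,2]>.004)&(P[...,2]<.016)
    print(rect(P[m]),np.median(P[m],0),m.sum())
for nm,p,psi in[("jig",(.53,-.13,.40),-.2),("strip",(.5,.245,.33),.03)]:
    env.reach(p,down(psi)); st=env.get_state(); C=cal("wrist"); im,d=camera("wrist"); cv2.imwrite(f"pics/w_{nm}.png",im); np.save(f"w_{nm}.npy",d)
    P=cloud("wrist",d,C); ok=d>0; np.save(f"wP_{nm}.npy",P); print(nm,st["time"],st["tcp_pos"],st["qpos"],-C[1].T@C[2])
    if nm=="jig":
        try: print(jigfit(P[ok]))
        except Exception as e: print(e)
    m=ok&(im.max(2)<130)&(abs(P[...,0]-.515)<.13)&(abs(P[...,1]-.247)<.06)&(P[...,2]>.004)&(P[...,2]<.016)
    if m.sum()>50: print(rect(P[m]),np.median(P[m],0),m.sum())
cv2.imwrite("pics/w2.png",np.hstack([cv2.resize(cv2.imread(f"pics/w_{k}.png"),(400,300)) for k in("jig","strip")]))
E
```

```text
scene {'c': array([ 0.5513, -0.1341]), 'yaw': -14.04, 'n': (np.int64(180), np.int64(70), np.int64(42)), 'fence': array([0.1641, 0.1855]), 'bar': array([-0.0964, -0.078 ]), 'bed': (array([-0.092,  0.091]), array([-0.192,  0.194])), 'railw': array([0.034, 0.065])}
(array([516.6, 254.1]), array([203.1,  40.7]), 2.09) [0.50576383 0.25466425 0.00948827] 342
side {'c': array([ 0.5538, -0.139 ]), 'yaw': -12.44, 'n': (np.int64(281), np.int64(52), np.int64(65)), 'fence': array([0.1644, 0.1857]), 'bar': array([-0.0914, -0.0771]), 'bed': (array([-0.088,  0.089]), array([-0.191,  0.175])), 'railw': array([0.038, 0.062])}
(array([514.7, 243.2]), array([193.3,  34.9]), 2.34) [0.5149839  0.24439337 0.00768169] 160
jig 2.2833 [ 0.52983934 -0.1310765   0.39981917] [ 0.3544196   0.1999842  -0.26491362  1.72851968  0.05573999  1.22067074
 -1.69696081] [ 0.59622635 -0.14511219  0.46980672]
{'c': array([ 0.5535, -0.1359]), 'yaw': -12.2, 'n': (np.int64(3221), np.int64(896), np.int64(644)), 'fence': array([0.1658, 0.1842]), 'bar': array([-0.0914, -0.0782]), 'bed': (array([-0.088,  0.089]), array([-0.19 ,  0.175])), 'railw': array([0.039, 0.061])}
(array([516.6, 250.9]), array([199.4,  38.7]), 2.29) [0.52412123 0.24921322 0.008785  ] 2485
strip 3.7583 [0.50098422 0.24330876 0.33007688] [-0.11089532  0.30957563 -0.55636358  1.78127122  0.18241463  1.10196217
 -2.27258303] [0.56868673 0.24483    0.40014156]
(array([497. , 246.3]), array([241.1,  70.1]), 12.95) [0.52547076 0.25118804 0.00903088] 3722
```

View pics/w2.png

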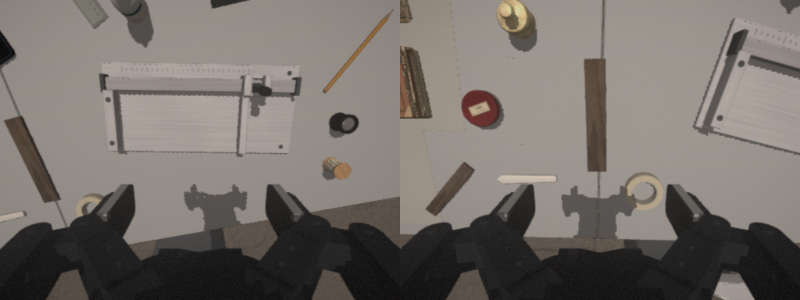

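The wrist view agrees. The strip is at (0.5166, 0.2505), 199x39 mm, yaw 2.2°. The jig centre is at (0.5535, -0.136), yaw -12.2°, and its fence, bar, bed and rail sizes match the description. The stop is at about 0.052. Time to grasp.

```bash
cat >> h.py <<'E'
JC=np.array([.5535,-.136]); JY=np.radians(-12.2)
def jig(x,y,z): 
    c,s=np.cos(JY),np.sin(JY); return np.array([JC[0]+c*x-s*y,JC[1]+s*x+c*y,z])
E
python3 - <<'E'
from h import *
im=cv2.imread("pics/w_strip.png"); P=np.load("wP_strip.npy")
m=((im.max(2)<130)&(P[...,2]>.003)&(P[...,2]<.016)).astype(np.uint8); m=cv2.morphologyEx(m,cv2.MORPH_OPEN,np.ones((5,5)))
k,L=cv2.connectedComponents(m); l=L[int(115*1.28),int(195*1.28)]; r=rect(P[L==l]); print(r,env.nose_length)
for psi in(77.8,-102.2): print(psi,[kin.inverse_kinematics(jig(-.035,.055,z),down(np.radians(psi))) for z in(.2,.085)])
c=np.r_[np.array([516.6,250.6])/1000,0]; q=down(np.radians(2.2))
assert abs(r[0][0]-516)<5 and abs(r[0][1]-250)<4
env.grip(.065,30); env.reach(c+[0,0,.14],q)
print(env.movel(c+[0,0,.072],.08,stop_force=8)); print(env.get_state()["tcp_pos"])
env.grip(.02,30); s=env.get_state(); print(s["opening"],s["gripper_force"])
env.movel(c+[0,0,.22],.2); s=env.get_state(); print(s["opening"],s["gripper_force"],s["time"])
im,_=camera("wrist"); cv2.imwrite("pics/g.png",im)
E
```

```text
(array([516.2, 251.1]), array([199.9,  35.8]), 2.4) 0.0726
77.8 [array([ 0.51880282,  0.44922854, -0.61859994,  1.94979311,  0.34265119,
        0.84735355, -0.49616481]), array([ 0.44969954,  0.62648577, -0.54249442,  2.00817438,  0.52619137,
        0.64685535, -0.65151627])]
-102.2 [array([-0.62621906,  0.51137421,  0.8546151 ,  2.02343484, -0.52065774,
        0.8361592 , -2.82737347]), array([-0.27604021,  0.60079188,  0.3850805 ,  2.05810819, -0.4137825 ,
        0.5563854 , -2.9509777 ])]
False
[0.5168803  0.25083031 0.07233877]
0.0348774527296058 30.449377298355103
0.034648818768969 30.017278790473938 7.2
```

View pics/g.png

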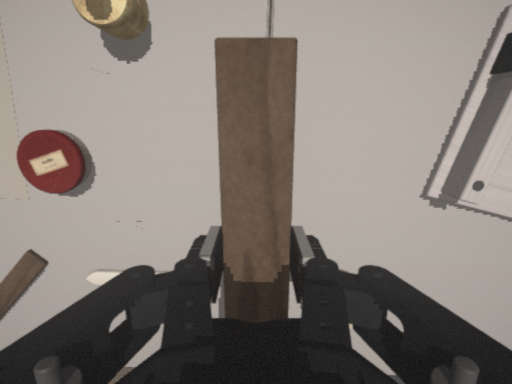

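The strip is held straight and centred between the pads (column 257). Now I place it.

```bash
python3 - <<'E'
from h import *
q=down(np.radians(77.8)); p=lambda z: jig(-.035,.056,z)
env.reach(p(.23),q); env.movel(p(.11),.12)
print(env.movel(p(.0845),.04,stop_force=6)); s=env.get_state(); print(s["tcp_pos"],s["force"])
env.grip(.06); env.movel(p(.2),.15)
# back off to view
v=jig(-.01,-.05,.36); env.reach(v,down(JY)); 
C=cal("wrist"); im,d=camera("wrist"); P=cloud("wrist",d,C); cv2.imwrite("pics/pl.png",im)
print(jigfit(P[d>0]))
c,sn=np.cos(JY),np.sin(JY); J=(P[...,:2]-JC)@np.array([[c,-sn],[sn,c]])
m=(d>0)&(im.max(2)<130)&(abs(J[...,0]+.035)<.05)&(J[...,1]>-.07)&(J[...,1]<.18)&(P[...,2]>.014)&(P[...,2]<.028)
print(rect(J[m]),np.median(P[m][:,2]),env.get_state()["time"])
E
```

```text
True
[ 0.53066628 -0.07388516  0.08464287] [-1.0954058  -0.47592021  5.84257203]
{'c': array([ 0.5534, -0.1361]), 'yaw': -12.35, 'n': (np.int64(3888), np.int64(1072), np.int64(759)), 'fence': array([0.1657, 0.1841]), 'bar': array([-0.0915, -0.0784]), 'bed': (array([-0.088,  0.089]), array([-0.191,  0.178])), 'railw': array([0.039, 0.061])}
(array([-32.9,  61.4]), array([211. ,  94.9]), 89.88) 0.020948394958981202 13.0
```

View pics/pl.png

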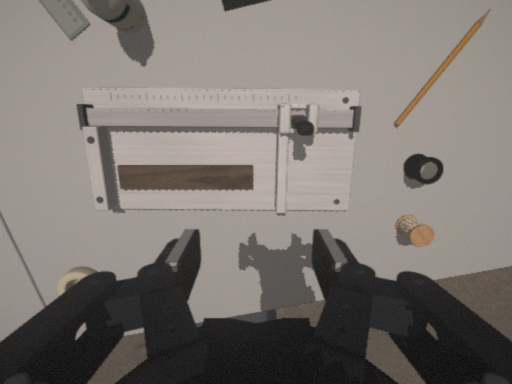

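The strip lies flat on the bed along the rail (pixels 118–254, row 177), clear of the fence and the stop bar (282,175), and the lever is up. Now I push the stop.

```bash
python3 - <<'E'
from h import *
q=down(np.radians(77.8)); env.grip(0.0)
env.reach(jig(-.055,-.135,.17),q); env.movel(jig(-.055,-.135,.1),.15)
print(env.movel(jig(-.055,-.112,.1),.03,stop_force=6), env.get_state()["force"])
print(env.movel(jig(-.055,-.03,.1),.03,stop_force=7)); s=env.get_state()
d=s["tcp_pos"][:2]-JC; print("jig",np.cos(JY)*d[0]+np.sin(JY)*d[1],-np.sin(JY)*d[0]+np.cos(JY)*d[1],s["force"],s["time"])
E
```

```text
False [0.03355497 0.20032654 0.61647303]
True
jig -0.05506375876639779 -0.059168830192134286 [ 0.18184486 -1.40829783  0.62629996] 18.1667
```

```bash
python3 - <<'E'
from h import *
print(env.movel(jig(-.055,-.054,.1),.015,stop_force=10)); s=env.get_state()
d=s["tcp_pos"][:2]-JC; print("jig y",-np.sin(JY)*d[0]+np.cos(JY)*d[1],s["force"])
env.movel(jig(-.055,-.10,.1),.1); env.movel(jig(-.055,-.10,.2),.15)
env.reach(jig(-.01,-.05,.36),down(JY))
C=cal("wrist"); im,d=camera("wrist"); P=cloud("wrist",d,C); cv2.imwrite("pics/st.png",im)
print(jigfit(P[d>0]),env.get_state()["time"])
c,sn=np.cos(JY),np.sin(JY); J=(P[...,:2]-JC)@np.array([[c,-sn],[sn,c]])
m=(d>0)&(im.max(2)<110)&(abs(J[...,0]+.035)<.03)&(J[...,1]>-.07)&(J[...,1]<.18)&(P[...,2]>.018)&(P[...,2]<.024)
print(rect(J[m]))
l=(d>0)&(abs(J[...,0]-.05)<.04)&(abs(J[...,1]+.061)<.05)&(P[...,2]>.09)&(P[...,2]<.13); print("lever tip",np.median(J[l],0),P[l][:,2].max(),l.sum())
cv2.imwrite("pics/st_c.png",cv2.resize(im[70:230,70:370],None,fx=2.6,fy=2.6,interpolation=2))
E
```

```text
True
jig y -0.0590485332123555 [-0.12157879  0.01756995 -0.12504198]
{'c': array([ 0.5538, -0.136 ]), 'yaw': -12.22, 'n': (np.int64(3876), np.int64(1056), np.int64(768)), 'fence': array([0.1658, 0.1844]), 'bar': array([-0.0481, -0.0351]), 'bed': (array([-0.088,  0.089]), array([-0.19 ,  0.178])), 'railw': array([0.039, 0.062])} 21.2
(array([-35.8,  66.9]), array([199.8,  58.8]), 89.3)
lever tip [ 0.04081261 -0.06067015] 0.11421580516677572 210
```

View pics/st_c.png

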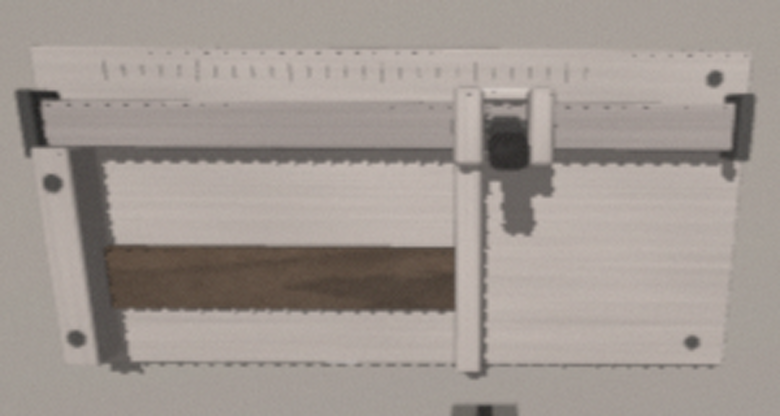

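The stop's face is at jig y = -0.035, so the joint reads about 0.095. The strip spans fence to stop with no visible gap (crop columns 105–455), and the lever is still up at (508,148), leaning about 0.1 rad. Next I flip the lever along its arc.

```bash
python3 - <<'E'
from h import *
for n in("scene","side"):
    d=np.load(n+"_d.npy"); P=cloud(n,d); b=(d>0)&(abs(P[...,1]+.22)<.13)&(P[...,2]>.125)&(P[...,0]>.6)&(P[...,0]<1); print(n,b.sum(),np.percentile(P[b][:,0],2) if b.any() else None)
q=down(np.radians(77.8)); w=.015; y=-.063
def tgt(th,r=.060,o=.0065,dz=0): 
    cx=.05-r*np.sin(th)+o*np.cos(th); cz=.044+r*np.cos(th)+o*np.sin(th); return jig(cx+w,y,cz+.0726+dz)
env.reach(jig(.08,y,.25),q); env.movel(jig(.08,y,tgt(.1)[2]),.15)
for th in np.arange(.1,1.58,.14):
    if env.movel(tgt(th),.06,stop_force=20): print("force stop",th,env.get_state()["force"]); 
print(env.get_state()["force"])
print(env.movel(tgt(1.57,dz=-.004),.03,stop_force=25)); s=env.get_state(); print(s["tcp_pos"],s["force"],s["time"])
env.movel(s["tcp_pos"]+np.array([0,0,.12]),.15)
env.reach(jig(-.01,-.05,.36),down(JY))
C=cal("wrist"); im,d=camera("wrist"); P=cloud("wrist",d,C)
print(jigfit(P[d>0]),env.get_state()["time"])
c,sn=np.cos(JY),np.sin(JY); J=(P[...,:2]-JC)@np.array([[c,-sn],[sn,c]])
g=(d>0)&(im.max(2)<90)&(J[...,0]>-.04)&(J[...,0]<.06)&(abs(J[...,1]+.061)<.02)&(P[...,2]>.035); print("grip",np.percentile(J[g],[3,97],axis=0),np.median(P[g][:,2]))
cv2.imwrite("pics/lv.png",cv2.resize(im[70:230,70:370],None,fx=2.6,fy=2.6,interpolation=2))
E
```

```text
scene 2355 0.7022988543233086
side 3227 0.7067743861274922
[ 0.13336086 -0.05202208  0.04721639]
True
[ 0.54480655 -0.19860917  0.12297015] [-3.52196233 -0.09451274 12.66422834] 26.6917
{'c': array([ 0.5535, -0.1362]), 'yaw': -12.22, 'n': (np.int64(3886), np.int64(1062), np.int64(1128)), 'fence': array([0.1658, 0.1842]), 'bar': array([-0.0667, -0.0352]), 'bed': (array([-0.088,  0.089]), array([-0.19 ,  0.179])), 'railw': array([0.038, 0.062])} 28.9667
grip [[-0.01549014 -0.07901802]
 [ 0.00968215 -0.04194522]] 0.36728077304779067
```

View pics/lv.png

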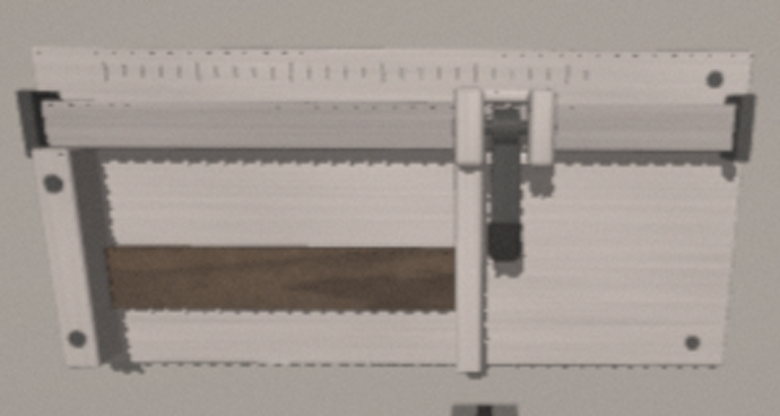

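The lever is down: it points to -x over the bed (crop 505,190 to 505,255). The fingertips bottomed out at z = 0.0504 against an expected 0.0505 for a level lever. The stop and strip have not moved and the arm is clear, so I hand in.

```bash
python3 -c "
from h import *
print(job.job_done())"
```

```text
the job is handed in; nothing more can be done
None
```

The strip lies in the jig, snug between the fence and the stop (stop at about 0.095 m by camera), the cam lever is down and level, and the job is handed in at about 29 s of the 67 s; the hand-in did not return a verdict.

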